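# Touch off a clamped block and pin its bore

## Task

The aluminium block on the steel plate was clamped slightly askew, so find it by feel before pinning it: take the gauge pin from its stand and lean the side of its shank lightly, with 1 to 5 N kept up for half a second each time, against the block's front long side near its left end, then the same side near its right end, then the middle of the block's right end. With the block thus located, put the pin into the bore in its top until the shoulder rests fully home, and let go. Never press the pin on the block harder than 20 N, and leave everything else on the desk where it is.

Things in the scene. Friction and masses are not known exactly. Their poses are not given: they have to be found in the camera images.
- fixture: Dark steel base plate, 84 (x) x 116 (y) x 8 mm, fixed to the desk; a plain aluminium block is clamped on it. Origin: centre of the plate's underside, on the desk. At yaw 0 its x points away from the robot, y to the robot's left; z up. Sides are named in this frame: front is -x, left end +y, right end -y. Only the plate is measured, not the block.
- block_nominal (a point): Point on the plate's axis 50 mm above the desk: where the centre of the block's top should be. Block: 56 (x) x 90 (y) x 40 mm, on 2 mm packing, top at 50 mm, rigid, does not yield. It was clamped through oversize slots: its centre may really be up to 4.5 mm off in x and in y, and it may be turned up to 0.06 rad from the plate. This error is not measured; feel for it.
- bore_nominal (a point): Where the centre of the bore's mouth would be, were the block not off (+4, +16 mm in x, y from block_nominal). On the block itself the bore's axis is 32 mm from the front long side and 61 mm from the right end. Bore: 12 mm wide, 36 mm deep, straight down, 1 mm chamfer; it is the only hole. Four small dark screw heads on the block's top are flush, not holes.
- pin: Steel gauge pin, about 90 g. Round shank, 10 mm diameter, 30 mm long, chamfered foot; above it a square head 18 x 18 x 34 mm, whose underside is the shoulder. Origin: centre of the foot; z towards the head, x and y square to the flats. Starts upright in the stand, shoulder on its top, head 36 to 70 mm above the desk. Grasp across two flats, high enough to keep shoulder and shank free below the fingers.
- stand: Grey block 44 x 44 x 36 mm, fixed to the desk, with one 12 mm hole, 32 mm deep, in the middle of its top, in which the pin stands. Origin: centre of its underside.
- oil_dispenser: Bystander: grey immersion-oil box on a foot, 96x77x65 mm, loose on the desk. Origin: centre of its underside.
- tape_roll: Bystander: roll of tape lying flat, 104 mm across, 25 mm high, loose on the desk. Origin: centre of its underside.
- petri_dish: Bystander: petri dish, 58 mm across, 16 mm high, loose on the desk. Origin: centre of its underside.
- vial: Bystander: glass vial, 22 mm across, 52 mm high, loose on the desk. Origin: centre of its underside.
- slide_mailer: Bystander: flat slide mailer, 34x84x15 mm, loose on the desk. Origin: centre of its underside.
- objective_case: Bystander: screw-top objective case, 39 mm across, 82 mm high, loose on the desk. Origin: centre of its underside.
- coverslip_box: Bystander: small box, 29x29x17 mm, loose on the desk. Origin: centre of its underside.
- tally_counter: Bystander: hand tally counter, 54x62x33 mm, loose on the desk. Origin: centre of its underside.

How it is judged:
By the outcome, as a careful person would: the job done as asked, in the order asked, and still so for the second after the job is handed in, with the robot touching nothing.
It also fails if it takes over 70 s, if anything falls off the work surface, if the arm or the gripper's body presses on something with over 40 N, if the wrist force passes 120 N, or if a joint passes its speed limit or range.

## Robot

A 6-joint arm with a two-finger parallel gripper is mounted at the origin on a cart in front of the work surface, level with it; the furniture and walls round the work are solid. World frame = base frame: x ahead of the robot, y to its left, z up, the work surface at z = 0. Lengths are in mm, angles in rad, forces in N, time in s.
With the tool pointing down it reaches from about 275 to 1000 mm from the base axis. Payload 8.4 kg.
Tool frame: the origin (TCP) lies midway between the tips of the shut fingers; the grasp point (between the pads) lies 19 mm behind it; z points along the fingers, y is the line along which they close (so a half turn about z gives the same grasp; the last joint's range is limited). The gripper opens to 85 mm and grips with 20 to 120 N. Pads are 22 mm wide; open, the fingers measure 114 mm over their backs; the gripper's body (76 mm by 85 mm) begins 54 mm behind the grasp point. The pads swing forward as they close: fully open they stand 13 mm farther back than shut.
Start: joints at [-1.26, 0.353, 1.633, -0, 1.155, -0.002], TCP at [192.326, -594.675, 231.281] pointing down, gripper open.
Joint ranges: [-2.63, 2.63], [-0.92, 2.1], [0.06, 2.66], [-1.3, 4.44], [0, 2.69], [-3.02, 3.02]. Speed limits (rad/s): [2.22, 2.22, 2.79, 3.14, 3.14, 3.14].

## Interface

Orientations are given as [roll, pitch, yaw] about the fixed x, y, z axes, in that order (R = Rz(yaw) Ry(pitch) Rx(roll)).
In Python, from rig import telemetry, optics, r gives the robot as it stands.
- The arm moves only by the tool play_rows, never from a script. Its arguments are lists of equal length, an entry for each row: "dp": the shift along the tool's x, y, z in units of 40 mm (1.0 is 40 mm), a list of three; "rot": the turn, a rotation vector about the tool's x, y, z in units of 6 degrees (1.0 is 6 degrees), a list of three. In form: {"dp": [[tx, ty, tz], ...], "rot": [[ax, ay, az], ...]}. A call has 1 to 5 rows; each row is the pose to reach, as a shift and turn from the pose commanded when the call began, along the tool's axes at that moment; what a row does not reach only later rows make up. A row lasts 1/12 s, in which the tool goes at most 41.7 mm and 7.16 degrees, less where a joint would pass 70% of its speed; a pose out of reach is approached as far as the arm can. A call with a gripper value outside its range is refused whole. "fingers" is the opening, from 0 (shut) to 1 (fully open), set as the call begins (left out, the last holds). The fingers move at their own pace and stop on an object; "grip_force" is the grip in N (left out, the last holds). Time passes only in rows, so rows that repeat a pose let the fingers close. It gives the time, the measured TCP pose, the force, the opening and the grip force at its end, in the units of the state.
- telemetry.sense(): the state, without advancing time (a new reading comes with each control period).
- optics.grab_frame(name): name is "scene" or "top" or "wrist"; returns a dict with "color" (480x640x3 uint8, red, green, blue), "mtx" (3x3 intrinsics, pixels), "R" (3x3) and "t" (3): a world point X has camera coordinates R X + t; the wrist camera has in their place "mount" (4x4, takes a point from camera to tool coordinates, whose origin is the TCP and whose axes are the flange's). Camera axes: x right, y down, z forward; pixel columns grow to the right and rows downward; lengths in mm; the calibration is good to about 2 mm. A picture is of the moment at which its call begins: read the wrist's pose just before it. There is no depth.
- r.sign_off(): hands the job in; it is judged then, once.
The state is a dict: "clock": time; "qpos": joint angles; "qvel": joint speeds; "joint_efforts": joint torques, N m; "eef_pos": TCP position; "tcp_rot": TCP orientation; "contact_force": force on the tool from outside, world axes, zero at the start; "wrist_torque": the same for the moment, N m; "opening": opening from 0.0 (shut) to 1.0 (fully open); "grasp_force": force on a finger pad.
Only numpy, scipy, OpenCV 4.12 (cv2) and the standard library are available. Lean on these libraries where they do the work, as an engineer would, in place of code of your own. Each camera call takes 0.05 s, during which the arm holds its last target. There are 200 camera calls.

## Working session

There is one attempt and no reset: what is moved stays moved. The work goes in short steps, Python scripts to look and compute and a tool call to move; the robot and the scene stay as the last step left them, time stands still between calls to the robot, and variables do not carry over. Pictures are saved under pics/ and viewed, at most 10 in all, crops included, and the job is handed in when it is done.

Besides the shell and the picture viewer there is one more tool, called after ">>>" in YAML: its name, and indented under it one key for each argument. play_rows: Moves the arm, as the interface text tells. Its arguments: {"type":"object","properties":{"dp":{"type":"array"},"rot":{"type":"array"},"fingers":{"type":"number"},"grip_force":{"type":"number"}},"required":["dp","rot"]}

```bash
mkdir -p pics; ls; python3 - <<'E'
from rig import telemetry, optics, r
import cv2
print(telemetry.sense())
for n in ("scene","top"):
    f=optics.grab_frame(n); cv2.imwrite(f"pics/{n}0.png",f["color"][:,:,::-1]); print(n,f["mtx"].tolist(),f["R"].tolist(),f["t"].tolist())
f=optics.grab_frame("wrist");print(f["mount"].tolist(),f["mtx"].tolist())
E
```

```text
pics
{'clock': 0.0, 'qpos': array([-1.26039036e+00,  3.53646653e-01,  1.63415024e+00,  1.04436267e-05,
        1.15519978e+00, -2.38068758e-03]), 'qvel': array([-0.00036953, -0.00101119,  0.00126457, -0.00348852, -0.0007036 ,
        0.00140732]), 'joint_efforts': array([-2.06538214e-03, -6.05261850e+01, -3.42068160e+01, -2.18614796e-04,
        9.33528703e-03,  2.62637059e-05]), 'eef_pos': array([ 192.18581799, -594.20773153,  230.55572594]), 'tcp_rot': array([-3.14018866e+00, -1.28911885e-05,  3.12782422e-01]), 'contact_force': array([0.14284485, 0.49522377, 0.24293593]), 'wrist_torque': array([-0.03817425, -0.00503053, -0.03290509]), 'grasp_force': 0.0, 'opening': 0.9982618288882872}
scene [[455.94468265761617, 0.0, 315.86627644637554], [0.0, 455.94468265761617, 240.1915328910691], [0.0, 0.0, 1.0]] [[0.9059954642396, -0.4232635657964971, -0.0044913969436928235], [-0.27506451054476133, -0.5806441448096274, -0.766284472070958], [0.3217323947258689, 0.6954856799155035, -0.642485747092048]] [-434.39417895202826, 267.95865340174146, 694.3578417882538]
top [[535.4353404555666, 0.0, 325.6289509971974], [0.0, 535.4353404555666, 229.84981939006434], [0.0, 0.0, 1.0]] [[-0.018805694490924868, -0.9993811636587397, -0.02972600845754066], [-0.9932143830743128, 0.022085912332224605, -0.11418144214698789], [0.11476730853787004, 0.027377037833868523, -0.9930150868392769]] [130.58578010807938, 533.239779443743, 1123.0438909243976]
[[-0.00112437264267375, -0.9542270012061658, -0.2990812029453637, 76.47615831639193], [0.999999104867255, -0.0012898290960020112, 0.00035581679185241487, -0.26926284417372326], [-0.0007252936278943031, -0.29908053515731936, 0.9542275972948815, -143.15181294238326], [0.0, 0.0, 0.0, 1.0]] [[383.58554561540024, 0.0, 323.8767893073768], [0.0, 383.58554561540024, 241.54603710081693], [0.0, 0.0, 1.0]]
```

View pics/top0.png

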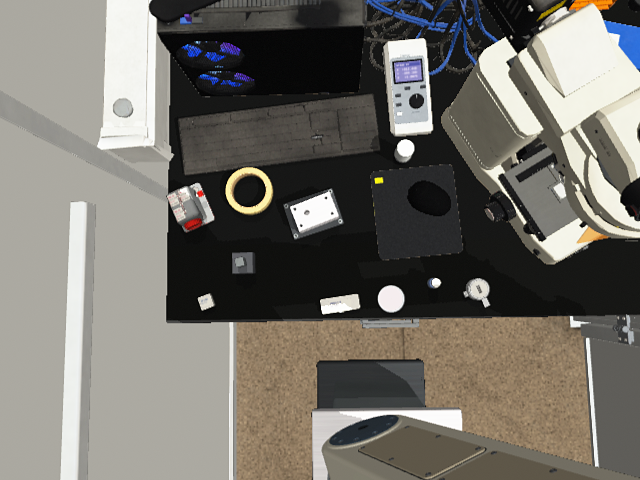

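View pics/scene0.png

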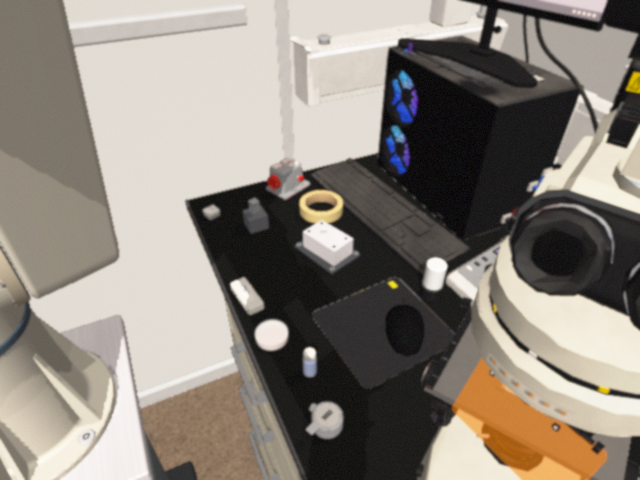

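Top view: fixture at about (314,213), stand with pin at about (243,262), tape roll (249,191) near the fixture. I'll enlarge that region.

```bash
python3 - <<'E'
import cv2
im=cv2.imread("pics/top0.png")[180:285,222:352]
cv2.imwrite("pics/crop1.png",cv2.resize(im,None,fx=6,fy=5.7,interpolation=cv2.INTER_CUBIC) if 0 else cv2.resize(im,(780,630),interpolation=cv2.INTER_CUBIC)[:600])
E
```

```text
(no output)
```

View pics/crop1.png

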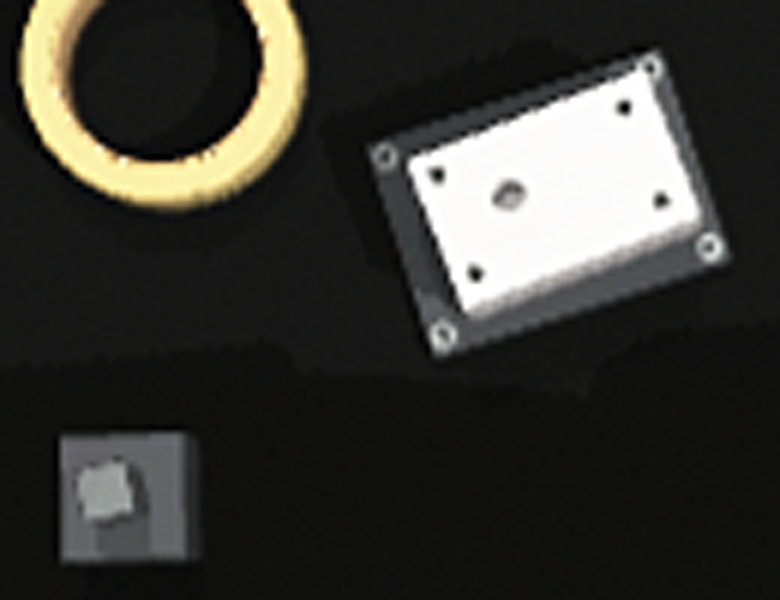

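The crop (6x, origin 222,180) shows plate corners at (370,148), (657,50), (731,262) and (437,357). The pin head top is centred at about (106,491), and the bore at (510,194).

```bash
cat > h.py <<'E'
import numpy as np, cv2
from rig import telemetry, optics, r
from scipy.spatial.transform import Rotation as Ro
def back(px,z,K,R,t):
    d=R.T@np.linalg.solve(K,np.array([px[0],px[1],1.])); c=-R.T@t
    return c+d*(z-c[2])/d[2]
def wcam():
    s=telemetry.sense(); f=optics.grab_frame("wrist")
    Rt=Ro.from_euler('xyz',s['tcp_rot']).as_matrix(); M=f['mount']
    Rc=Rt@M[:3,:3]; c=s['eef_pos']+Rt@M[:3,3]
    return f['color'],f['mtx'],Rc.T,-Rc.T@c
def state():
    s=telemetry.sense()
    print({k:np.round(s[k],3).tolist() for k in('clock','eef_pos','tcp_rot','contact_force','opening','qpos')}); return s
E
python3 - <<'E'
from h import *
f=optics.grab_frame("top")
b=lambda x,y,z: back((222+(x+.5)/6-.5,180+(y+.5)/6-.5),z,f['mtx'],f['R'],f['t'])
P=np.array([b(*p,8) for p in[(370,148),(657,50),(731,262),(437,357)]])[:,:2]
print(P,P.mean(0)); e=[P[0]-P[1],P[3]-P[2],P[0]-P[3],P[1]-P[2]]
print([(np.linalg.norm(v),np.degrees(np.arctan2(v[1],v[0]))) for v in e])
H=np.array([b(*p,70) for p in[(78,468),(125,460),(135,513),(88,523)]])[:,:2]; print('head',H.mean(0),np.degrees(np.arctan2(*(H[0]-H[3])[::-1])),np.degrees(np.arctan2(*(H[0]-H[1])[::-1])))
S=np.array([b(*p,36) for p in[(60,433),(187,433),(187,562),(60,562)]])[:,:2];print('stand',S.mean(0))
print('bore',b(510,194,50))
K=np.array([b(*p,50) for p in[(410,155),(640,68),(700,215),(468,313)]])[:,:2];print('block',K,K.mean(0))
print('tape',b(163,70,25))
E
```

```text
[[597.97155488 213.38748154]
 [632.20672584 106.3966153 ]
 [552.41253029  80.7850456 ]
 [519.68970313 189.47411749]] [575.57012853 147.51081498]
[(np.float64(112.33473367437048), np.float64(107.74374561621089)), (np.float64(113.5081396411549), np.float64(106.75537947286487)), (np.float64(81.85290033378617), np.float64(16.98674602057197)), (np.float64(83.80373587404405), np.float64(17.795089301413718))]
head [469.28881289 299.66687735] 10.351061697500809 98.46296728405073
stand [468.90669439 300.05044643]
bore [573.23428968 159.09387246  50.        ]
block [[588.12422727 194.60991299]
 [617.62053338 111.93753756]
 [564.13025538  91.66052414]
 [530.94792233 174.63333869]] [575.20573459 143.21032835]
tape [625.89611478 287.37811378  25.        ]
```

>>> play_rows:
  dp:
    - [0.54,-0.77,0.05]
    - [1.08,-1.54,0.1]
    - [1.62,-2.31,0.15]
    - [2.16,-3.08,0.2]
    - [2.7,-3.85,0.25]
  rot:
    - [0,0,0]
    - [0,0,0]
    - [0,0,0]
    - [0,0,0]
    - [0,0,0]
  fingers: 1.0

```text
clock: 0.62
eef_pos: [247.7, -413.2, 221.0]
tcp_rot: [-3.141, -0.0, 0.312]
contact_force: [1.2, 0.6, -0.0]
opening: 1.003
grasp_force: 0.0
```

>>> play_rows:
  dp:
    - [0.54,-0.77,0.05]
    - [1.08,-1.54,0.1]
    - [1.62,-2.31,0.15]
    - [2.16,-3.08,0.2]
    - [2.7,-3.85,0.25]
  rot:
    - [0,0,0]
    - [0,0,0]
    - [0,0,0]
    - [0,0,0]
    - [0,0,0]

```text
clock: 1.03
eef_pos: [303.0, -233.5, 211.3]
tcp_rot: [3.141, -0.0, 0.312]
contact_force: [1.6, 0.0, 0.1]
opening: 0.998
grasp_force: 0.0
```

>>> play_rows:
  dp:
    - [0.54,-0.77,0.05]
    - [1.08,-1.54,0.1]
    - [1.62,-2.31,0.15]
    - [2.16,-3.08,0.2]
    - [2.7,-3.85,0.25]
  rot:
    - [0,0,0]
    - [0,0,0]
    - [0,0,0]
    - [0,0,0]
    - [0,0,0]

```text
clock: 1.45
eef_pos: [358.5, -53.6, 201.5]
tcp_rot: [3.141, -0.001, 0.313]
contact_force: [1.5, -0.4, -0.6]
opening: 1.001
grasp_force: 0.0
```

>>> play_rows:
  dp:
    - [0.53,-0.75,0.05]
    - [1.06,-1.5,0.1]
    - [1.59,-2.25,0.15]
    - [2.12,-3.0,0.2]
    - [2.65,-3.75,0.25]
  rot:
    - [0,0,0]
    - [0,0,0]
    - [0,0,0]
    - [0,0,0]
    - [0,0,0]

```text
clock: 1.87
eef_pos: [413.2, 122.0, 191.3]
tcp_rot: [3.142, -0.0, 0.313]
contact_force: [0.9, -0.7, -0.1]
opening: 1.0
grasp_force: 0.0
```

>>> play_rows:
  dp:
    - [0.53,-0.75,0.05]
    - [1.06,-1.5,0.1]
    - [1.59,-2.25,0.15]
    - [2.12,-3.0,0.2]
    - [2.65,-3.75,0.25]
  rot:
    - [0,0,-0.9]
    - [0,0,-1.8]
    - [0,0,-2.7]
    - [0,0,-3.6]
    - [0,0,-4.5]

```text
clock: 2.28
eef_pos: [467.9, 297.2, 181.0]
tcp_rot: [3.142, 0.0, 0.789]
contact_force: [0.8, -1.2, -0.6]
opening: 1.002
grasp_force: 0.0
```

>>> play_rows:
  dp:
    - [0,0,0]
    - [0,0,0]
    - [0,0,0]
    - [0,0,0]
    - [0,0,0]
  rot:
    - [0,0,-1]
    - [0,0,-2]
    - [0,0,-3]
    - [0,0,-4]
    - [0,0,-5]

```text
clock: 2.7
eef_pos: [467.7, 295.4, 181.0]
tcp_rot: [-3.141, 0.0, 1.313]
contact_force: [0.1, -0.4, -0.6]
opening: 0.998
grasp_force: 0.0
```

>>> play_rows:
  dp:
    - [0,0,0.2]
    - [0,0,0.4]
    - [0,0,0.6]
    - [0,0,0.7]
    - [0,0,0.7]
  rot:
    - [0,0,-1]
    - [0,0,-2]
    - [0,0,-3]
    - [0,0,-4.1]
    - [0,0,-4.1]

```text
clock: 3.12
eef_pos: [467.2, 294.9, 152.2]
tcp_rot: [-3.14, 0.001, 1.742]
contact_force: [0.1, 0.3, -0.5]
opening: 1.002
grasp_force: 0.0
```

```bash
python3 - <<'E'
from h import *
state(); c,K,R,t=wcam()
for n,p in(('pin',(469,300,70)),('stand',(469,300,36)),('plate',(575.5,147.5,8))): 
    q=R@np.array(p)+t; q=K@q; print(n,q[:2]/q[2],q[2])
np.savez('w1.npz',c=c,K=K,R=R,t=t); cv2.imwrite('pics/w1.png',c[:,:,::-1])
E
```

```text
{'clock': 3.117, 'eef_pos': [467.186, 294.894, 152.241], 'tcp_rot': [-3.14, 0.001, 1.742], 'contact_force': [0.128, 0.271, -0.494], 'opening': 1.002, 'qpos': [0.56, 0.333, 1.861, 0.0, 0.95, 0.389]}
pin [328.50905045 243.26231948] 236.56439595021638
stand [328.04319845 228.50037639] 268.9960736873324
plate [414.85714413 400.11232562] 346.09791144047045
```

View pics/w1.png

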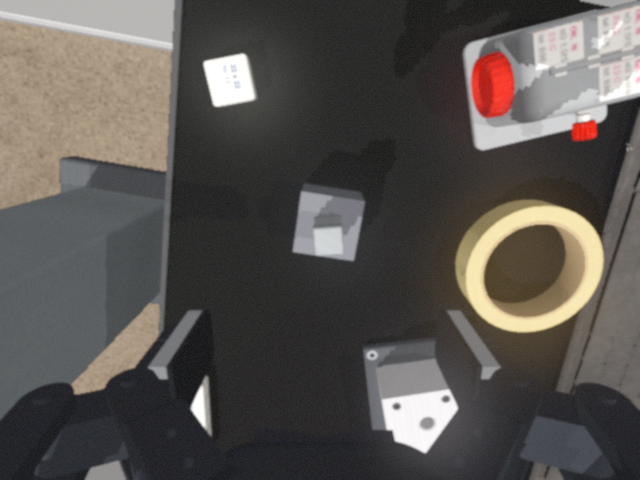

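The wrist view shows the pin head top at about (327,240), close to the predicted (328,243). I'll take one enlarged crop for the yaw and centre.

```bash
python3 - <<'E'
from h import *
c=np.load('w1.npz')['c'][200:270,290:370]
cv2.imwrite('pics/w1c.png',cv2.resize(c,None,fx=8,fy=8,interpolation=cv2.INTER_CUBIC)[:,:,::-1])
E
```

```text
(no output)
```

View pics/w1c.png

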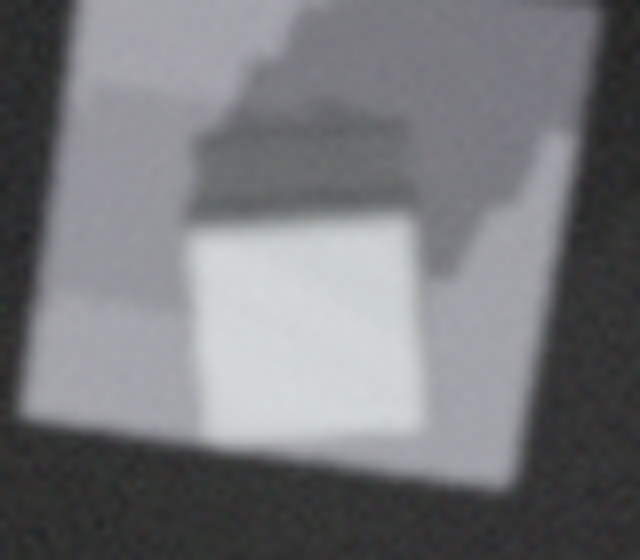

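Head top corners in the crop (8x, origin 290,200): (185,233), (417,212), (425,430), (202,445).

```bash
python3 - <<'E'
from h import *
d=np.load('w1.npz')
b=lambda x,y,z: back((290+(x+.5)/8-.5,200+(y+.5)/8-.5),z,d['K'],d['R'],d['t'])
H=np.array([b(*p,70) for p in[(185,233),(417,212),(425,430),(202,445)]])[:,:2]
print(H,H.mean(0))
for i,j in((1,0),(2,3),(0,3),(1,2)):
    v=H[i]-H[j]; print(np.linalg.norm(v),np.degrees(np.arctan2(v[1],v[0])))
p=d['R']
s=telemetry.sense(); Rt=Ro.from_euler('xyz',s['tcp_rot']).as_matrix()
print((Rt.T@(np.array([*H.mean(0),44])-s['eef_pos'])/40).round(3))
E
```

```text
[[457.88412095 307.54492719]
 [474.99653518 312.17746133]
 [478.8229557  295.03769907]
 [461.94281539 290.86871695]] [468.4116068  301.40720113]
17.728369723443333 15.147585612283756
17.387338751586274 13.87303356005336
17.16301222200176 103.67882927663851
17.561689675217753 102.58481165079284
[0.154 0.051 2.72 ]
```

>>> play_rows:
  dp:
    - [0.14,0.06,0.5]
    - [0.14,0.06,1.2]
    - [0.14,0.06,1.9]
    - [0.14,0.06,2.5]
    - [0.14,0.06,2.72]
  rot:
    - [0,0,-0.55]
    - [0,0,-0.55]
    - [0,0,-0.55]
    - [0,0,-0.55]
    - [0,0,-0.55]

```text
clock: 3.58
eef_pos: [467.8, 300.3, 41.9]
tcp_rot: [-3.138, 0.001, 1.791]
contact_force: [0.1, -1.2, -1.3]
opening: 1.0
grasp_force: 0.0
```

>>> play_rows:
  dp:
    - [0,0,0]
    - [0,0,0]
    - [0,0,0]
    - [0,0,0]
    - [0,0,0]
  rot:
    - [0,0,0]
    - [0,0,0]
    - [0,0,0]
    - [0,0,0]
    - [0,0,0]
  fingers: 0.0
  grip_force: 60

```text
clock: 4.0
eef_pos: [470.1, 301.7, 45.9]
tcp_rot: [3.139, -0.001, 1.794]
contact_force: [-0.2, 0.6, -0.0]
opening: 0.298
grasp_force: 0.0
```

>>> play_rows:
  dp:
    - [0,0,0]
    - [0,0,0]
    - [0,0,0]
    - [0,0,0]
    - [0,0,0]
  rot:
    - [0,0,0]
    - [0,0,0]
    - [0,0,0]
    - [0,0,0]
    - [0,0,0]

```text
clock: 4.42
eef_pos: [469.9, 301.6, 45.8]
tcp_rot: [3.14, -0.001, 1.794]
contact_force: [-1.3, -1.1, 7.4]
opening: 0.196
grasp_force: 58.5
```

>>> play_rows:
  dp:
    - [0,0,-0.2]
    - [0,0,-0.5]
    - [0,0,-0.9]
    - [0,0,-1.3]
    - [0,0,-1.6]
  rot:
    - [0,0,0]
    - [0,0,0]
    - [0,0,0]
    - [0,0,0]
    - [0,0,0]
  grip_force: 100

```text
clock: 4.83
eef_pos: [469.8, 301.5, 110.8]
tcp_rot: [3.14, -0.001, 1.794]
contact_force: [0.8, -0.2, -0.5]
opening: 0.192
grasp_force: 97.6
```

>>> play_rows:
  dp:
    - [0,0,0]
    - [0,0,0]
  rot:
    - [0,0,0]
    - [0,0,0]

```text
clock: 5.0
eef_pos: [469.7, 301.5, 109.5]
tcp_rot: [3.14, -0.001, 1.794]
contact_force: [0.3, 0.5, -1.0]
opening: 0.189
grasp_force: 97.6
```

```bash
python3 - <<'E'
from h import *
s=state(); c,K,R,t=wcam()
f=optics.grab_frame("scene"); cv2.imwrite('pics/s1.png',cv2.resize(f['color'][150:280,200:380],(720,520),interpolation=cv2.INTER_CUBIC)[:,:,::-1])
cv2.imwrite('pics/w2.png',c[:,:,::-1])
E
```

```text
{'clock': 5.0, 'eef_pos': [469.747, 301.493, 109.468], 'tcp_rot': [3.14, -0.001, 1.794], 'contact_force': [0.281, 0.48, -0.994], 'opening': 0.189, 'qpos': [0.568, 0.397, 1.881, 0.0, 0.861, 0.344]}
```

View pics/w2.png

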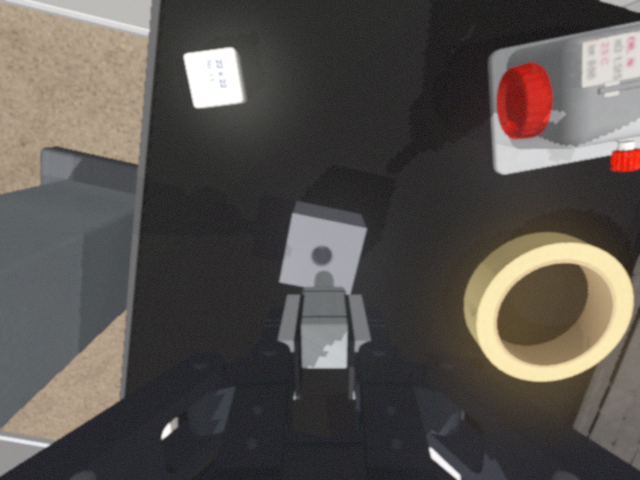

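Pin is held square, shank pointing down at (322,280), and the stand hole at (322,256) is empty. I'm aligning the tool with the plate and moving to the front-left touch.

>>> play_rows:
  dp:
    - [-0.73,0.1,0]
    - [-1.46,0.2,0]
    - [-2.19,0.3,0]
    - [-2.92,0.4,0]
    - [-3.63,0.49,0]
  rot:
    - [0,0,-0.2]
    - [0,0,-0.4]
    - [0,0,-0.6]
    - [0,0,-0.76]
    - [0,0,-0.76]

```text
clock: 5.52
eef_pos: [520.2, 162.5, 107.4]
tcp_rot: [-3.14, 0.0, 1.876]
contact_force: [0.3, 0.3, -0.9]
opening: 0.186
grasp_force: 97.6
```

>>> play_rows:
  dp:
    - [0,0,0.3]
    - [0,0,0.6]
    - [0,0,0.9]
    - [0,0,1.04]
    - [0,0,1.04]
  rot:
    - [0,0,0]
    - [0,0,0]
    - [0,0,0]
    - [0,0,0]
    - [0,0,0]

```text
clock: 5.93
eef_pos: [518.7, 164.4, 64.6]
tcp_rot: [-3.138, -0.0, 1.875]
contact_force: [-0.6, 0.7, -0.5]
opening: 0.185
grasp_force: 97.6
```

```bash
cat >> h.py <<'E'
C=np.array([575.5,147.5]); A=np.radians(17.3); RF=np.array([[np.cos(A),-np.sin(A)],[np.sin(A),np.cos(A)]])
def fx(p): return RF.T@(np.asarray(p)[:2]-C)
E
python3 - <<'E'
from h import *
s=state(); print(fx(s['eef_pos']))
c,K,R,t=wcam(); cv2.imwrite('pics/w3.png',c[:,:,::-1])
E
```

```text
{'clock': 5.933, 'eef_pos': [518.727, 164.409, 64.583], 'tcp_rot': [-3.138, -0.0, 1.875], 'contact_force': [-0.643, 0.68, -0.541], 'opening': 0.185, 'qpos': [0.304, 0.45, 1.931, 0.0, 0.765, -0.001]}
[-49.17649116  33.02651686]
```

View pics/w3.png

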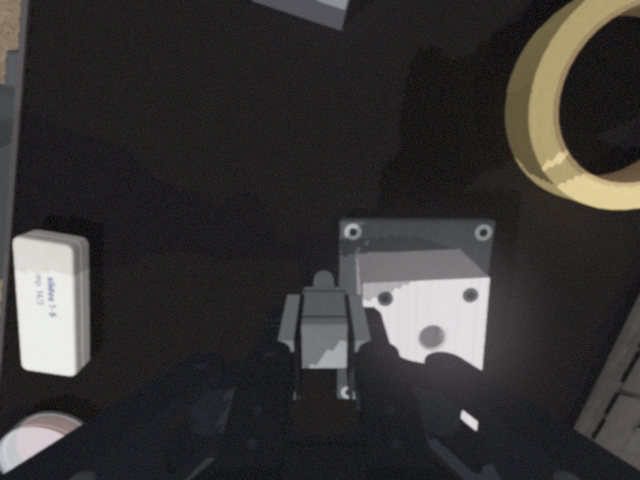

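The plate edges line up with the tool axes in the image. The pin is just in front of the front side, near the left end (plate corner at (341,220)).

>>> play_rows:
  dp:
    - [0,0.04,-0.04]
    - [0,0.08,-0.04]
    - [0,0.12,-0.04]
    - [0,0.16,-0.04]
    - [0,0.2,-0.04]
  rot:
    - [0,0,0]
    - [0,0,0]
    - [0,0,0]
    - [0,0,0]
    - [0,0,0]

```text
clock: 6.4
eef_pos: [528.7, 166.6, 68.9]
tcp_rot: [3.141, -0.0, 1.874]
contact_force: [1.1, 0.4, -1.7]
opening: 0.188
grasp_force: 97.6
```

>>> play_rows:
  dp:
    - [0,0.01,0]
    - [0,0.02,0]
    - [0,0.03,0]
    - [0,0.04,0]
    - [0,0.05,0]
  rot:
    - [0,0,0]
    - [0,0,0]
    - [0,0,0]
    - [0,0,0]
    - [0,0,0]

```text
clock: 6.82
eef_pos: [530.1, 166.9, 68.4]
tcp_rot: [-3.141, -0.0, 1.874]
contact_force: [-0.0, 0.6, -0.6]
opening: 0.186
grasp_force: 97.6
```

>>> play_rows:
  dp:
    - [0,0,0]
    - [0,0,0]
  rot:
    - [0,0,0]
    - [0,0,0]

```text
clock: 6.98
eef_pos: [530.1, 166.9, 68.4]
tcp_rot: [-3.141, -0.0, 1.874]
contact_force: [0.5, 0.2, -1.2]
opening: 0.187
grasp_force: 97.6
```

```bash
python3 - <<'E'
from h import *
s=state(); print(fx(s['eef_pos']))
E
```

```text
{'clock': 6.983, 'eef_pos': [530.082, 166.948, 68.436], 'tcp_rot': [-3.141, -0.0, 1.874], 'contact_force': [0.475, 0.221, -1.163], 'opening': 0.187, 'qpos': [0.302, 0.456, 1.907, 0.0, 0.779, -0.001]}
[-37.58005685  32.07410805]
```

>>> play_rows:
  dp:
    - [0,0.01,0]
    - [0,0.02,0]
    - [0,0.03,0]
    - [0,0.035,0]
    - [0,0.04,0]
  rot:
    - [0,0,0]
    - [0,0,0]
    - [0,0,0]
    - [0,0,0]
    - [0,0,0]

```text
clock: 7.4
eef_pos: [531.3, 167.3, 68.4]
tcp_rot: [-3.141, -0.0, 1.874]
contact_force: [-2.5, -0.7, 0.1]
opening: 0.191
grasp_force: 97.6
```

>>> play_rows:
  dp:
    - [0,0,0]
    - [0,0,0]
    - [0,0,0]
    - [0,0,0]
  rot:
    - [0,0,0]
    - [0,0,0]
    - [0,0,0]
    - [0,0,0]

```text
clock: 7.73
eef_pos: [531.3, 167.3, 68.4]
tcp_rot: [-3.141, -0.0, 1.874]
contact_force: [-3.1, -0.3, 0.8]
opening: 0.19
grasp_force: 97.6
```

```bash
python3 - <<'E'
from h import *
s=state(); print(fx(s['eef_pos']), RF.T@s['contact_force'][:2])
E
```

```text
{'clock': 7.733, 'eef_pos': [531.327, 167.345, 68.389], 'tcp_rot': [-3.141, -0.0, 1.874], 'contact_force': [-3.084, -0.348, 0.842], 'opening': 0.19, 'qpos': [0.302, 0.458, 1.903, 0.0, 0.781, -0.001]}
[-36.27358641  32.08354708] [-3.04757843  0.58475926]
```

>>> play_rows:
  dp:
    - [0,0,0]
    - [0,0,0]
    - [0,0,0]
    - [0,0,0]
    - [0,0,0]
  rot:
    - [0,0,0]
    - [0,0,0]
    - [0,0,0]
    - [0,0,0]
    - [0,0,0]

```text
clock: 8.15
eef_pos: [531.4, 167.4, 68.4]
tcp_rot: [-3.141, -0.0, 1.874]
contact_force: [-4.3, -0.8, 1.1]
opening: 0.186
grasp_force: 97.6
```

```bash
python3 - <<'E'
from h import *
s=state(); print(fx(s['eef_pos']), RF.T@s['contact_force'][:2])
E
```

```text
{'clock': 8.15, 'eef_pos': [531.403, 167.366, 68.411], 'tcp_rot': [-3.141, -0.0, 1.874], 'contact_force': [-4.314, -0.766, 1.087], 'opening': 0.186, 'qpos': [0.302, 0.458, 1.903, 0.0, 0.781, -0.001]}
[-36.1940179   32.08044703] [-4.34692348  0.5513367 ]
```

>>> play_rows:
  dp:
    - [0,-0.1,0]
    - [0,-0.2,0]
    - [0,-0.3,0]
    - [0,-0.3,0]
    - [0,-0.3,0]
  rot:
    - [0,0,0]
    - [0,0,0]
    - [0,0,0]
    - [0,0,0]
    - [0,0,0]

```text
clock: 8.57
eef_pos: [520.3, 163.9, 68.6]
tcp_rot: [3.141, -0.0, 1.874]
contact_force: [-0.3, 0.2, -0.2]
opening: 0.183
grasp_force: 97.6
```

>>> play_rows:
  dp:
    - [-0.4,0,0]
    - [-0.8,0,0]
    - [-1.2,0,0]
    - [-1.6,0,0]
    - [-1.6,0,0]
  rot:
    - [0,0,0]
    - [0,0,0]
    - [0,0,0]
    - [0,0,0]
    - [0,0,0]

```text
clock: 8.98
eef_pos: [540.5, 100.9, 68.7]
tcp_rot: [3.14, 0.001, 1.873]
contact_force: [0.2, 0.2, -1.1]
opening: 0.191
grasp_force: 97.6
```

>>> play_rows:
  dp:
    - [0,0.03,0]
    - [0,0.06,0]
    - [0,0.09,0]
    - [0,0.12,0]
    - [0,0.14,0]
  rot:
    - [0,0,0]
    - [0,0,0]
    - [0,0,0]
    - [0,0,0]
    - [0,0,0]

```text
clock: 9.4
eef_pos: [544.8, 105.1, 68.5]
tcp_rot: [3.141, -0.0, 1.875]
contact_force: [0.5, 0.1, -1.1]
opening: 0.19
grasp_force: 97.6
```

```bash
python3 - <<'E'
from h import *
s=state(); print(fx(s['eef_pos']), RF.T@s['contact_force'][:2])
E
```

```text
{'clock': 9.4, 'eef_pos': [544.796, 105.094, 68.497], 'tcp_rot': [3.141, -0.0, 1.875], 'contact_force': [0.546, 0.14, -1.122], 'opening': 0.19, 'qpos': [0.188, 0.455, 1.909, 0.0, 0.778, -0.116]}
[-41.92530224 -31.35699665] [ 0.5632017  -0.02882066]
```

>>> play_rows:
  dp:
    - [0,0.01,0]
    - [0,0.02,0]
    - [0,0.03,0]
    - [0,0.04,0]
    - [0,0.045,0]
  rot:
    - [0,0,0]
    - [0,0,0]
    - [0,0,0]
    - [0,0,0]
    - [0,0,0]

```text
clock: 9.82
eef_pos: [546.5, 105.0, 68.5]
tcp_rot: [3.142, -0.0, 1.874]
contact_force: [-0.1, 0.4, -0.5]
opening: 0.188
grasp_force: 97.6
```

>>> play_rows:
  dp:
    - [0,0.01,0]
    - [0,0.02,0]
    - [0,0.025,0]
    - [0,0.03,0]
    - [0,0.03,0]
  rot:
    - [0,0,0]
    - [0,0,0]
    - [0,0,0]
    - [0,0,0]
    - [0,0,0]

```text
clock: 10.23
eef_pos: [547.6, 105.3, 68.5]
tcp_rot: [-3.142, -0.0, 1.874]
contact_force: [-0.4, -0.3, -0.7]
opening: 0.187
grasp_force: 97.6
```

>>> play_rows:
  dp:
    - [0,0.01,0]
    - [0,0.02,0]
    - [0,0.03,0]
    - [0,0.035,0]
    - [0,0.035,0]
  rot:
    - [0,0,0]
    - [0,0,0]
    - [0,0,0]
    - [0,0,0]
    - [0,0,0]

```text
clock: 10.65
eef_pos: [549.0, 105.8, 68.5]
tcp_rot: [3.142, 0.0, 1.874]
contact_force: [-0.9, -0.8, -0.8]
opening: 0.194
grasp_force: 97.6
```

>>> play_rows:
  dp:
    - [0,0.005,0]
    - [0,0.01,0]
    - [0,0.015,0]
    - [0,0.02,0]
    - [0,0.02,0]
  rot:
    - [0,0,0]
    - [0,0,0]
    - [0,0,0]
    - [0,0,0]
    - [0,0,0]

```text
clock: 11.07
eef_pos: [549.7, 106.0, 68.5]
tcp_rot: [3.142, 0.0, 1.874]
contact_force: [-0.3, -0.9, -1.1]
opening: 0.187
grasp_force: 97.6
```

>>> play_rows:
  dp:
    - [0,0.01,0]
    - [0,0.02,0]
    - [0,0.03,0]
    - [0,0.03,0]
    - [0,0.03,0]
  rot:
    - [0,0,0]
    - [0,0,0]
    - [0,0,0]
    - [0,0,0]
    - [0,0,0]

```text
clock: 11.48
eef_pos: [550.9, 106.4, 68.5]
tcp_rot: [3.142, 0.0, 1.874]
contact_force: [-0.1, 0.9, -0.4]
opening: 0.19
grasp_force: 97.6
```

>>> play_rows:
  dp:
    - [0,0.01,0]
    - [0,0.02,0]
    - [0,0.03,0]
    - [0,0.035,0]
    - [0,0.035,0]
  rot:
    - [0,0,0]
    - [0,0,0]
    - [0,0,0]
    - [0,0,0]
    - [0,0,0]

```text
clock: 11.9
eef_pos: [552.2, 106.8, 68.5]
tcp_rot: [3.142, -0.0, 1.874]
contact_force: [1.3, 0.5, -0.5]
opening: 0.191
grasp_force: 97.6
```

>>> play_rows:
  dp:
    - [0,0.01,0]
    - [0,0.02,0]
    - [0,0.03,0]
    - [0,0.035,0]
    - [0,0.035,0]
  rot:
    - [0,0,0]
    - [0,0,0]
    - [0,0,0]
    - [0,0,0]
    - [0,0,0]

```text
clock: 12.32
eef_pos: [553.4, 107.2, 68.4]
tcp_rot: [-3.141, -0.0, 1.874]
contact_force: [-0.8, -0.4, -0.6]
opening: 0.194
grasp_force: 97.6
```

>>> play_rows:
  dp:
    - [0,0.006,0]
    - [0,0.012,0]
    - [0,0.018,0]
    - [0,0.024,0]
    - [0,0.024,0]
  rot:
    - [0,0,0]
    - [0,0,0]
    - [0,0,0]
    - [0,0,0]
    - [0,0,0]

```text
clock: 12.73
eef_pos: [553.7, 107.3, 68.3]
tcp_rot: [-3.14, -0.0, 1.874]
contact_force: [-3.1, -1.5, 2.3]
opening: 0.186
grasp_force: 98.0
```

```bash
python3 - <<'E'
from h import *
s=state(); print(fx(s['eef_pos']), RF.T@s['contact_force'][:2])
E
```

```text
{'clock': 12.733, 'eef_pos': [553.666, 107.291, 68.319], 'tcp_rot': [-3.14, -0.0, 1.874], 'contact_force': [-3.094, -1.533, 2.31], 'opening': 0.186, 'qpos': [0.189, 0.467, 1.888, -0.0, 0.789, -0.115]}
[-32.80368798 -31.89727027] [-3.41022424 -0.54348532]
```

>>> play_rows:
  dp:
    - [0,-0.003,0]
    - [0,-0.003,0]
    - [0,-0.003,0]
    - [0,-0.003,0]
    - [0,-0.003,0]
  rot:
    - [0,0,0]
    - [0,0,0]
    - [0,0,0]
    - [0,0,0]
    - [0,0,0]

```text
clock: 13.15
eef_pos: [553.7, 107.3, 68.3]
tcp_rot: [-3.14, -0.0, 1.874]
contact_force: [-5.4, -2.8, 2.7]
opening: 0.186
grasp_force: 98.0
```

>>> play_rows:
  dp:
    - [0,0,0]
    - [0,0,0]
    - [0,0,0]
  rot:
    - [0,0,0]
    - [0,0,0]
    - [0,0,0]

```text
clock: 13.4
eef_pos: [553.7, 107.3, 68.3]
tcp_rot: [-3.14, -0.0, 1.874]
contact_force: [-4.7, -1.7, 1.7]
opening: 0.186
grasp_force: 98.0
```

```bash
python3 - <<'E'
from h import *
s=state(); print(fx(s['eef_pos']), RF.T@s['contact_force'][:2])
E
```

```text
{'clock': 13.4, 'eef_pos': [553.711, 107.297, 68.325], 'tcp_rot': [-3.14, -0.0, 1.874], 'contact_force': [-4.687, -1.66, 1.729], 'opening': 0.186, 'qpos': [0.189, 0.467, 1.888, -0.0, 0.788, -0.115]}
[-32.75892001 -31.904736  ] [-4.96838809 -0.19112836]
```

>>> play_rows:
  dp:
    - [0,-0.01,0]
    - [0,-0.01,0]
    - [0,-0.01,0]
    - [0,-0.01,0]
    - [0,-0.01,0]
  rot:
    - [0,0,0]
    - [0,0,0]
    - [0,0,0]
    - [0,0,0]
    - [0,0,0]

```text
clock: 13.82
eef_pos: [553.7, 107.3, 68.4]
tcp_rot: [-3.141, -0.0, 1.874]
contact_force: [-4.0, -2.2, 0.3]
opening: 0.188
grasp_force: 97.8
```

```bash
python3 - <<'E'
from h import *
s=state(); print(fx(s['eef_pos']), RF.T@s['contact_force'][:2])
E
```

```text
{'clock': 13.817, 'eef_pos': [553.698, 107.272, 68.384], 'tcp_rot': [-3.141, -0.0, 1.874], 'contact_force': [-4.029, -2.24, 0.345], 'opening': 0.188, 'qpos': [0.189, 0.466, 1.888, -0.0, 0.787, -0.115]}
[-32.77816902 -31.92505338] [-4.51292055 -0.94089794]
```

>>> play_rows:
  dp:
    - [0,-0.01,0]
    - [0,-0.01,0]
    - [0,-0.01,0]
    - [0,-0.01,0]
    - [0,-0.01,0]
  rot:
    - [0,0,0]
    - [0,0,0]
    - [0,0,0]
    - [0,0,0]
    - [0,0,0]

```text
clock: 14.23
eef_pos: [553.6, 107.3, 68.5]
tcp_rot: [3.141, -0.0, 1.874]
contact_force: [-3.5, -1.0, -1.6]
opening: 0.19
grasp_force: 97.8
```

```bash
python3 - <<'E'
from h import *
s=state(); print(fx(s['eef_pos']), RF.T@s['contact_force'][:2])
E
```

```text
{'clock': 14.233, 'eef_pos': [553.627, 107.264, 68.452], 'tcp_rot': [3.141, -0.0, 1.874], 'contact_force': [-3.456, -1.015, -1.618], 'opening': 0.19, 'qpos': [0.189, 0.466, 1.889, 0.0, 0.787, -0.115]}
[-32.84888418 -31.91133021] [-3.60152806  0.05883069]
```

>>> play_rows:
  dp:
    - [0,0,0]
    - [0,0,0]
    - [0,0,0]
    - [0,0,0]
    - [0,0,0]
  rot:
    - [0,0,0]
    - [0,0,0]
    - [0,0,0]
    - [0,0,0]
    - [0,0,0]

```text
clock: 14.65
eef_pos: [553.6, 107.3, 68.5]
tcp_rot: [3.141, -0.0, 1.874]
contact_force: [-2.7, -0.6, -1.7]
opening: 0.191
grasp_force: 97.8
```

```bash
python3 - <<'E'
from h import *
s=state(); print(fx(s['eef_pos']), RF.T@s['contact_force'][:2])
E
```

```text
{'clock': 14.65, 'eef_pos': [553.57, 107.262, 68.465], 'tcp_rot': [3.141, -0.0, 1.874], 'contact_force': [-2.694, -0.556, -1.701], 'opening': 0.191, 'qpos': [0.189, 0.466, 1.889, 0.0, 0.787, -0.115]}
[-32.90330764 -31.89587763] [-2.73766148  0.27054546]
```

>>> play_rows:
  dp:
    - [0,0,0]
    - [0,0,0]
    - [0,-0.1,0]
    - [0,-0.2,0]
    - [0,-0.3,0]
  rot:
    - [0,0,0]
    - [0,0,0]
    - [0,0,0]
    - [0,0,0]
    - [0,0,0]

```text
clock: 15.07
eef_pos: [542.4, 103.7, 68.9]
tcp_rot: [3.14, 0.0, 1.874]
contact_force: [0.2, 0.4, -0.4]
opening: 0.187
grasp_force: 97.8
```

>>> play_rows:
  dp:
    - [-0.3,0,0]
    - [-0.6,0,0]
    - [-0.8,0.1,0]
    - [-0.8,0.5,0]
    - [-0.8,0.9,0]
  rot:
    - [0,0,0]
    - [0,0,0]
    - [0,0,0]
    - [0,0,0]
    - [0,0,0]

```text
clock: 15.48
eef_pos: [587.0, 82.4, 68.7]
tcp_rot: [3.141, 0.0, 1.872]
contact_force: [0.3, 0.5, -0.9]
opening: 0.189
grasp_force: 97.8
```

>>> play_rows:
  dp:
    - [0,0.15,0]
    - [0,0.25,0]
    - [0,0.25,0]
    - [0,0.25,0]
    - [0,0.25,0]
  rot:
    - [0,0,0]
    - [0,0,0]
    - [0,0,0]
    - [0,0,0]
    - [0,0,0]

```text
clock: 15.9
eef_pos: [594.6, 86.6, 68.2]
tcp_rot: [-3.14, -0.0, 1.874]
contact_force: [-0.4, 0.4, -1.9]
opening: 0.184
grasp_force: 97.8
```

```bash
python3 - <<'E'
from h import *
s=state(); print(fx(s['eef_pos']), RF.T@s['contact_force'][:2])
E
```

```text
{'clock': 15.9, 'eef_pos': [594.626, 86.572, 68.234], 'tcp_rot': [-3.14, -0.0, 1.874], 'contact_force': [-0.437, 0.425, -1.913], 'opening': 0.184, 'qpos': [0.142, 0.511, 1.806, -0.0, 0.826, -0.161]}
[  0.14203524 -63.8593231 ] [-0.29066682  0.53533818]
```

>>> play_rows:
  dp:
    - [0.05,0.01,0]
    - [0.1,0.01,0]
    - [0.14,0.01,0]
    - [0.17,0.01,0]
    - [0.18,0.01,0]
  rot:
    - [0,0,0]
    - [0,0,0]
    - [0,0,0]
    - [0,0,0]
    - [0,0,0]

```text
clock: 16.32
eef_pos: [593.6, 94.1, 68.5]
tcp_rot: [3.142, -0.0, 1.874]
contact_force: [-0.2, -0.6, -1.3]
opening: 0.191
grasp_force: 97.8
```

>>> play_rows:
  dp:
    - [0.01,0,0]
    - [0.02,0,0]
    - [0.03,0,0]
    - [0.035,0,0]
    - [0.035,0,0]
  rot:
    - [0,0,0]
    - [0,0,0]
    - [0,0,0]
    - [0,0,0]
    - [0,0,0]

```text
clock: 16.73
eef_pos: [593.3, 95.2, 68.5]
tcp_rot: [3.142, -0.0, 1.874]
contact_force: [-0.2, 0.7, -0.5]
opening: 0.187
grasp_force: 97.8
```

```bash
python3 - <<'E'
from h import *
s=state(); print(fx(s['eef_pos']), RF.T@s['contact_force'][:2])
E
```

```text
{'clock': 16.733, 'eef_pos': [593.345, 95.185, 68.481], 'tcp_rot': [3.142, -0.0, 1.874], 'contact_force': [-0.177, 0.683, -0.54], 'opening': 0.187, 'qpos': [0.157, 0.511, 1.806, 0.0, 0.825, -0.147]}
[  1.48043493 -55.25529759] [0.03443824 0.70492533]
```

>>> play_rows:
  dp:
    - [0.01,0,0]
    - [0.02,0,0]
    - [0.03,0,0]
    - [0.035,0,0]
    - [0.035,0,0]
  rot:
    - [0,0,0]
    - [0,0,0]
    - [0,0,0]
    - [0,0,0]
    - [0,0,0]

```text
clock: 17.15
eef_pos: [592.9, 96.5, 68.5]
tcp_rot: [-3.142, -0.0, 1.874]
contact_force: [0.0, 0.0, -0.2]
opening: 0.188
grasp_force: 97.8
```

>>> play_rows:
  dp:
    - [0.01,0,0]
    - [0.02,0,0]
    - [0.025,0,0]
    - [0.03,0,0]
    - [0.03,0,0]
  rot:
    - [0,0,0]
    - [0,0,0]
    - [0,0,0]
    - [0,0,0]
    - [0,0,0]

```text
clock: 17.57
eef_pos: [592.5, 97.7, 68.5]
tcp_rot: [-3.142, -0.0, 1.874]
contact_force: [-0.5, -0.2, 0.0]
opening: 0.186
grasp_force: 97.8
```

>>> play_rows:
  dp:
    - [0.01,0,0]
    - [0.02,0,0]
    - [0.025,0,0]
    - [0.03,0,0]
    - [0.03,0,0]
  rot:
    - [0,0,0]
    - [0,0,0]
    - [0,0,0]
    - [0,0,0]
    - [0,0,0]

```text
clock: 17.98
eef_pos: [592.3, 98.4, 68.5]
tcp_rot: [3.142, 0.001, 1.874]
contact_force: [0.9, -2.5, 0.2]
opening: 0.191
grasp_force: 97.8
```

>>> play_rows:
  dp:
    - [0,0,0]
    - [0,0,0]
    - [0,0,0]
    - [0,0,0]
  rot:
    - [0,0,0]
    - [0,0,0]
    - [0,0,0]
    - [0,0,0]

```text
clock: 18.32
eef_pos: [592.3, 98.5, 68.6]
tcp_rot: [3.141, 0.0, 1.874]
contact_force: [0.9, -5.2, 0.7]
opening: 0.189
grasp_force: 97.9
```

```bash
python3 - <<'E'
from h import *
s=state(); print(fx(s['eef_pos']), RF.T@s['contact_force'][:2])
E
```

```text
{'clock': 18.317, 'eef_pos': [592.326, 98.467, 68.555], 'tcp_rot': [3.141, 0.0, 1.874], 'contact_force': [0.889, -5.235, 0.695], 'opening': 0.189, 'qpos': [0.162, 0.51, 1.807, -0.001, 0.824, -0.141]}
[  1.48389223 -51.81843532] [-0.70763327 -5.26243679]
```

>>> play_rows:
  dp:
    - [-0.013,0,0]
    - [-0.013,0,0]
    - [-0.013,0,0]
    - [-0.013,0,0]
    - [-0.013,0,0]
  rot:
    - [0,0,0]
    - [0,0,0]
    - [0,0,0]
    - [0,0,0]
    - [0,0,0]

```text
clock: 18.73
eef_pos: [592.4, 98.3, 68.5]
tcp_rot: [3.141, -0.0, 1.874]
contact_force: [0.7, -3.2, 0.9]
opening: 0.188
grasp_force: 97.9
```

```bash
python3 - <<'E'
from h import *
s=state(); print(fx(s['eef_pos']), RF.T@s['contact_force'][:2])
E
```

```text
{'clock': 18.733, 'eef_pos': [592.396, 98.322, 68.516], 'tcp_rot': [3.141, -0.0, 1.874], 'contact_force': [0.686, -3.24, 0.851], 'opening': 0.188, 'qpos': [0.162, 0.51, 1.807, 0.0, 0.824, -0.141]}
[  1.50781065 -51.97735798] [-0.30846679 -3.29718853]
```

>>> play_rows:
  dp:
    - [0,0,0]
    - [0,0,0]
    - [0,0,0]
    - [0,0,0]
    - [0,0,0]
  rot:
    - [0,0,0]
    - [0,0,0]
    - [0,0,0]
    - [0,0,0]
    - [0,0,0]

```text
clock: 19.15
eef_pos: [592.4, 98.3, 68.5]
tcp_rot: [3.142, -0.0, 1.874]
contact_force: [0.6, -3.0, 0.7]
opening: 0.191
grasp_force: 97.9
```

```bash
python3 - <<'E'
from h import *
s=state(); print(fx(s['eef_pos']), RF.T@s['contact_force'][:2])
E
```

```text
{'clock': 19.15, 'eef_pos': [592.378, 98.319, 68.505], 'tcp_rot': [3.142, -0.0, 1.874], 'contact_force': [0.639, -3.043, 0.733], 'opening': 0.191, 'qpos': [0.162, 0.51, 1.807, 0.0, 0.824, -0.141]}
[  1.48957049 -51.97505323] [-0.29446344 -3.09548861]
```

>>> play_rows:
  dp:
    - [0,0,0]
    - [0,0,0]
    - [0,0,0]
    - [0,0,0]
  rot:
    - [0,0,0]
    - [0,0,0]
    - [0,0,0]
    - [0,0,0]

```text
clock: 19.48
eef_pos: [592.4, 98.3, 68.5]
tcp_rot: [3.142, -0.0, 1.874]
contact_force: [-0.0, -3.9, 0.5]
opening: 0.19
grasp_force: 97.9
```

>>> play_rows:
  dp:
    - [-0.1,0,0]
    - [-0.2,0,0]
    - [-0.2,0,-0.3]
    - [-0.2,0,-0.7]
    - [-0.2,0,-0.9]
  rot:
    - [0,0,0]
    - [0,0,0]
    - [0,0,0]
    - [0,0,0]
    - [0,0,0]

```text
clock: 19.9
eef_pos: [595.4, 90.8, 106.5]
tcp_rot: [3.14, -0.0, 1.874]
contact_force: [1.4, 0.3, -0.2]
opening: 0.186
grasp_force: 97.8
```

>>> play_rows:
  dp:
    - [0.4,0,0]
    - [0.9,0,0]
    - [1.4,0,0]
    - [1.7,0,0]
    - [1.84,0,0]
  rot:
    - [0,0,0]
    - [0,0,0]
    - [0,0,0]
    - [0,0,0]
    - [0,0,0]

```text
clock: 20.32
eef_pos: [572.4, 162.4, 105.0]
tcp_rot: [3.141, -0.0, 1.875]
contact_force: [-0.2, -0.4, -0.9]
opening: 0.189
grasp_force: 97.8
```

>>> play_rows:
  dp:
    - [0,0,0]
    - [0,0,0]
    - [0,0,0]
    - [0,0,0]
  rot:
    - [0,0,0]
    - [0,0,0]
    - [0,0,0]
    - [0,0,0]

```text
clock: 20.65
eef_pos: [573.0, 160.1, 104.4]
tcp_rot: [-3.142, 0.0, 1.873]
contact_force: [0.7, -0.4, -1.2]
opening: 0.187
grasp_force: 97.8
```

```bash
python3 - <<'E'
from h import *
s=state(); print(fx(s['eef_pos']))
Rt=Ro.from_euler('xyz',s['tcp_rot']).as_matrix()
T=C+RF@[1.65,14.0]; print(Rt.T@np.r_[T-s['eef_pos'][:2],0]/40)
c,K,R,t=wcam(); cv2.imwrite('pics/w4.png',c[:,:,::-1])
E
```

```text
{'clock': 20.65, 'eef_pos': [573.01, 160.138, 104.44], 'tcp_rot': [-3.142, 0.0, 1.873], 'contact_force': [0.73, -0.422, -1.186], 'opening': 0.187, 'qpos': [0.27, 0.453, 1.801, -0.0, 0.887, -0.032]}
[ 1.38045667 12.80696423]
[ 2.98213129e-02  6.75882740e-03 -4.76176216e-06]
```

View pics/w4.png

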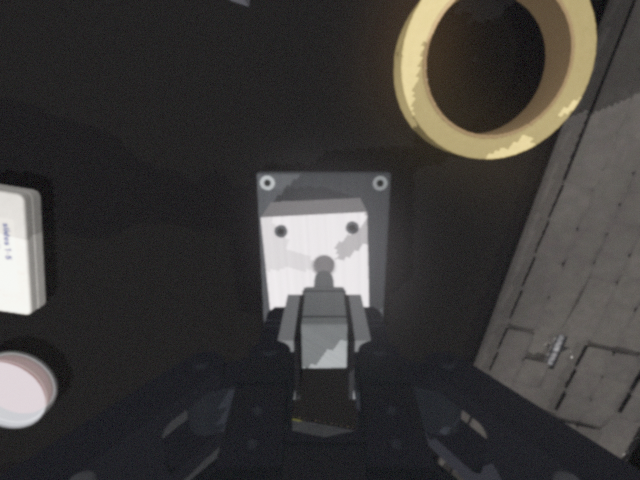

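The bore mouth shows at (323,263), directly in line with the shank. Descending.

>>> play_rows:
  dp:
    - [0.03,0.007,0.05]
    - [0.03,0.007,0.12]
    - [0.03,0.007,0.2]
    - [0.03,0.007,0.25]
    - [0.03,0.007,0.28]
  rot:
    - [0,0,0]
    - [0,0,0]
    - [0,0,0]
    - [0,0,0]
    - [0,0,0]

```text
clock: 21.12
eef_pos: [572.4, 162.0, 92.7]
tcp_rot: [-3.141, -0.0, 1.874]
contact_force: [0.7, -0.5, -0.2]
opening: 0.189
grasp_force: 97.8
```

>>> play_rows:
  dp:
    - [0,0,0]
    - [0,0,0.01]
    - [0,0,0.02]
    - [0,0,0.03]
    - [0,0,0.04]
  rot:
    - [0,0,0]
    - [0,0,0]
    - [0,0,0]
    - [0,0,0]
    - [0,0,0]

```text
clock: 21.53
eef_pos: [572.7, 162.2, 91.8]
tcp_rot: [3.141, 0.0, 1.874]
contact_force: [-0.1, 0.1, -0.2]
opening: 0.19
grasp_force: 97.8
```

```bash
python3 - <<'E'
from h import *
s=state(); print(fx(s['eef_pos']))
E
```

```text
{'clock': 21.533, 'eef_pos': [572.701, 162.161, 91.761], 'tcp_rot': [3.141, 0.0, 1.874], 'contact_force': [-0.124, 0.085, -0.16], 'opening': 0.19, 'qpos': [0.273, 0.471, 1.808, 0.0, 0.863, -0.03]}
[ 1.68782379 14.83034183]
```

>>> play_rows:
  dp:
    - [-0.02,0,0]
    - [-0.02,0,0.01]
    - [-0.02,0,0.02]
    - [-0.02,0,0.03]
    - [-0.02,0,0.04]
  rot:
    - [0,0,0]
    - [0,0,0]
    - [0,0,0]
    - [0,0,0]
    - [0,0,0]

```text
clock: 21.95
eef_pos: [572.9, 161.3, 90.0]
tcp_rot: [-3.142, -0.0, 1.874]
contact_force: [-0.3, -0.3, -0.7]
opening: 0.19
grasp_force: 97.8
```

```bash
python3 - <<'E'
from h import *
s=state(); print(fx(s['eef_pos']))
E
```

```text
{'clock': 21.95, 'eef_pos': [572.901, 161.332, 90.043], 'tcp_rot': [-3.142, -0.0, 1.874], 'contact_force': [-0.26, -0.283, -0.67], 'opening': 0.19, 'qpos': [0.272, 0.473, 1.809, 0.0, 0.86, -0.031]}
[ 1.63236305 13.97912185]
```

On target; foot right at the mouth. Going in gently.

>>> play_rows:
  dp:
    - [0,0,0.01]
    - [0,0,0.02]
    - [0,0,0.03]
    - [0,0,0.04]
    - [0,0,0.05]
  rot:
    - [0,0,0]
    - [0,0,0]
    - [0,0,0]
    - [0,0,0]
    - [0,0,0]

```text
clock: 22.37
eef_pos: [572.9, 161.4, 88.0]
tcp_rot: [-3.142, -0.0, 1.874]
contact_force: [0.1, 0.6, -0.6]
opening: 0.188
grasp_force: 97.8
```

>>> play_rows:
  dp:
    - [0,0,0.02]
    - [0,0,0.04]
    - [0,0,0.06]
    - [0,0,0.08]
    - [0,0,0.1]
  rot:
    - [0,0,0]
    - [0,0,0]
    - [0,0,0]
    - [0,0,0]
    - [0,0,0]

```text
clock: 22.78
eef_pos: [572.9, 161.4, 84.0]
tcp_rot: [-3.142, -0.0, 1.874]
contact_force: [0.5, -0.0, -0.8]
opening: 0.187
grasp_force: 97.8
```

>>> play_rows:
  dp:
    - [0,0,0.05]
    - [0,0,0.1]
    - [0,0,0.15]
    - [0,0,0.2]
    - [0,0,0.25]
  rot:
    - [0,0,0]
    - [0,0,0]
    - [0,0,0]
    - [0,0,0]
    - [0,0,0]

```text
clock: 23.2
eef_pos: [572.8, 161.3, 73.8]
tcp_rot: [-3.141, -0.0, 1.874]
contact_force: [0.2, -0.0, -0.7]
opening: 0.189
grasp_force: 97.8
```

>>> play_rows:
  dp:
    - [0,0,0.04]
    - [0,0,0.08]
    - [0,0,0.12]
    - [0,0,0.15]
    - [0,0,0.18]
  rot:
    - [0,0,0]
    - [0,0,0]
    - [0,0,0]
    - [0,0,0]
    - [0,0,0]

```text
clock: 23.62
eef_pos: [572.9, 161.4, 66.8]
tcp_rot: [3.142, -0.0, 1.874]
contact_force: [0.5, -0.4, -0.3]
opening: 0.19
grasp_force: 97.8
```

>>> play_rows:
  dp:
    - [0,0,0.02]
    - [0,0,0.04]
    - [0,0,0.06]
    - [0,0,0.07]
    - [0,0,0.08]
  rot:
    - [0,0,0]
    - [0,0,0]
    - [0,0,0]
    - [0,0,0]
    - [0,0,0]

```text
clock: 24.03
eef_pos: [572.9, 161.3, 63.6]
tcp_rot: [3.142, -0.0, 1.874]
contact_force: [-0.3, 0.3, -0.5]
opening: 0.189
grasp_force: 97.8
```

>>> play_rows:
  dp:
    - [0,0,0.015]
    - [0,0,0.03]
    - [0,0,0.045]
    - [0,0,0.06]
    - [0,0,0.06]
  rot:
    - [0,0,0]
    - [0,0,0]
    - [0,0,0]
    - [0,0,0]
    - [0,0,0]

```text
clock: 24.45
eef_pos: [572.8, 161.3, 61.1]
tcp_rot: [-3.141, -0.0, 1.874]
contact_force: [-0.0, 0.1, -1.2]
opening: 0.185
grasp_force: 97.8
```

>>> play_rows:
  dp:
    - [0,0,0.007]
    - [0,0,0.014]
    - [0,0,0.021]
    - [0,0,0.027]
    - [0,0,0.027]
  rot:
    - [0,0,0]
    - [0,0,0]
    - [0,0,0]
    - [0,0,0]
    - [0,0,0]

```text
clock: 24.87
eef_pos: [572.8, 161.3, 60.2]
tcp_rot: [-3.141, 0.0, 1.874]
contact_force: [0.2, 0.8, -0.6]
opening: 0.189
grasp_force: 97.8
```

>>> play_rows:
  dp:
    - [0,0,0.005]
    - [0,0,0.01]
    - [0,0,0.015]
    - [0,0,0.015]
    - [0,0,0.015]
  rot:
    - [0,0,0]
    - [0,0,0]
    - [0,0,0]
    - [0,0,0]
    - [0,0,0]

```text
clock: 25.28
eef_pos: [573.0, 161.4, 59.9]
tcp_rot: [3.141, -0.0, 1.874]
contact_force: [0.0, -0.3, 3.6]
opening: 0.185
grasp_force: 98.4
```

>>> play_rows:
  dp:
    - [0,0,0]
    - [0,0,0]
  rot:
    - [0,0,0]
    - [0,0,0]
  grip_force: 20

```text
clock: 25.45
eef_pos: [573.0, 161.4, 59.8]
tcp_rot: [3.141, -0.0, 1.874]
contact_force: [-1.5, 0.3, 5.1]
opening: 0.189
grasp_force: 98.6
```

>>> play_rows:
  dp:
    - [0,0,0]
    - [0,0,0]
    - [0,0,0]
    - [0,0,0]
    - [0,0,0]
  rot:
    - [0,0,0]
    - [0,0,0]
    - [0,0,0]
    - [0,0,0]
    - [0,0,0]
  fingers: 0.5

```text
clock: 25.87
eef_pos: [572.8, 161.3, 59.5]
tcp_rot: [-3.141, -0.0, 1.874]
contact_force: [0.3, 0.4, -0.3]
opening: 0.498
grasp_force: 0.0
```

>>> play_rows:
  dp:
    - [0,0,-0.1]
    - [0,0,-0.4]
    - [0,0,-1]
    - [0,0,-1.8]
    - [0,0,-2.5]
  rot:
    - [0,0,0]
    - [0,0,0]
    - [0,0,0]
    - [0,0,0]
    - [0,0,0]

```text
clock: 26.28
eef_pos: [572.9, 161.4, 161.9]
tcp_rot: [3.141, -0.0, 1.874]
contact_force: [0.6, -0.0, 0.4]
opening: 0.501
grasp_force: 0.0
```

>>> play_rows:
  dp:
    - [0,0,0]
    - [0,0,0]
    - [0,0,0]
  rot:
    - [0,0,0]
    - [0,0,0]
    - [0,0,0]

```text
clock: 26.53
eef_pos: [572.7, 161.3, 160.0]
tcp_rot: [3.141, 0.0, 1.874]
contact_force: [0.1, 0.0, 0.5]
opening: 0.499
grasp_force: 0.0
```

```bash
python3 - <<'E'
from h import *
state()
c,K,R,t=wcam(); f=optics.grab_frame("scene")['color'][195:285,275:385]
a=cv2.resize(c[140:480,150:530],(440,394)); b=cv2.resize(f,(360,294),interpolation=cv2.INTER_CUBIC); b=np.vstack([b,np.zeros((100,360,3),np.uint8)])
cv2.imwrite('pics/end.png',np.hstack([a,b])[:,:,::-1])
E
```

```text
{'clock': 26.533, 'eef_pos': [572.738, 161.316, 160.028], 'tcp_rot': [3.141, 0.0, 1.874], 'contact_force': [0.113, 0.015, 0.508], 'opening': 0.499, 'qpos': [0.272, 0.383, 1.764, -0.0, 0.994, -0.031]}
```

View pics/end.png

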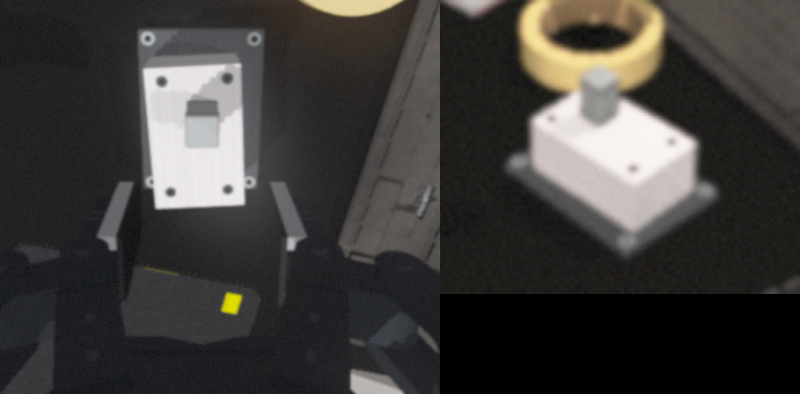

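The pin head sits flat and upright on the block (at (202,125) in the wrist view and (600,95) in the scene view), and the gripper is clear.

```bash
python3 -c "
from rig import r; print(r.sign_off())"
```

```text
the job is handed in; nothing more can be done
None
```

The pin is in the bore with its shoulder home and released, and the job is handed in at about 26.5 s: all three touches were made in order and each was held over half a second, though on the second and third the reading rose above 5 N (about 5.9 N and 5.3 N) before I eased back to about 3 N and held again, and no reading came near 20 N.

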